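# Nine-volt battery into the charger's corner pocket

### The job

A nine-volt battery lies loose on the wooden charging tray. Without ever lifting or tipping it, push it sideways with the fingertips until it lies flat along the tray's long rail, while it is still well short of the charger head; then, keeping it along the rail, push it into the corner pocket until its terminals are right up against the black charger head. Leave everything else where it stands, and take the hand away.

Things in the scene. Friction and masses are not known exactly. Their poses are not given: they have to be found in the camera images.
- tray: Wooden charging tray with aluminium rail and lip, fixed to the bench. Origin on the bench surface under the tray; x points at the rail, y along the rail to the charger head, z up. Floor 10 mm above the bench, x -85 to 53, y -120 to 117 mm. Black charger head: 34 mm tall block across the whole +y end, face at y = 117 mm, 50 mm long.
- rail (a point): Middle of the long rail's inner face, at its top: tray x = 45, y = 5, z = 22 mm. The rail runs straight along the whole +x edge of the tray, 8 mm thick, its top 12 mm above the tray floor.
- pocket (a point): Corner pocket between rail, charger head and a low lip: the point is where the origin of a seated battery lies (tray x = 32, y = 91, z = 10 mm). Lip: parallel to the rail, inner face x = 15 mm (pocket 30 mm wide), 6 mm thick, y = 87 to 117 mm, top 22 mm above the bench; from y = 75 to 87 it flares away from the rail by 35 degrees. The rear 18 mm of a seated battery stick out.
- battery: Nine-volt battery lying flat, loose on the tray floor: 26 mm wide (x), 44 mm long dark steel case (y) with two terminal studs 4 mm out of its black-capped +y end, 17 mm thick, 30 to 65 g. Origin at the centre of the case's underside. Starts off the rail, at the end far from the charger head, terminals roughly towards the head (within 0.45 rad).
- looper: silver looper pedal, 125 x 75 x 45 mm box with a foot switch and one knob on top, loose on the bench beside the tray; 0.45 kg
- phaser: purple phaser pedal, 115 x 70 x 45 mm box with a foot switch and two knobs, loose on the bench beside the tray; 0.40 kg
- slide: chrome guitar slide: tube 27 mm across and 60 mm tall standing loose on the tray floor, on the side away from the rail and near the charger head; origin at the centre of its foot
- pick_holder: yellow pick holder with a spring clip, 30 x 36 mm and 40 mm tall, standing loose on the tray floor on the side away from the rail; origin at the centre of its foot
- spanner: stainless spanner, 150 mm long, lying loose on the bench on the robot's right, near the robot
- volume_knob (a joint): turning knob, 32 mm across, on the small aluminium volume pedal (160 x 85 x 50 mm, fixed to the bench at the left of the robot), rad, 0 at the start; to be left alone
Mind the look-alikes: they are no part of the job. Of the things like the battery, leave any that is green or red; of the rest the smaller one is meant.

How it is judged (in metres and radians):
On the way, in this order (a step that is already met when the one before it is completed fails the run):
1. the battery lies along the rail (within 6 mm and 0.15 rad), its terminals still more than 55 mm from the charger head (x of battery in the frame of tray above 0.026 m and angle between the y axis of battery and the y axis of tray, either way round below 0.15 rad and y of battery in the frame of tray below 0.035 m), for 0.1 s.
2. the battery is seated in the corner pocket (y of battery in the frame of tray above 0.087 m and x of battery in the frame of tray between 0.026 and 0.036 m and z of battery in the frame of tray below 0.013 m and angle between the y axis of battery and the y axis of tray, either way round below 0.12 rad and angle between battery's own z axis and vertical below 0.1 rad), for 0.2 s.
At the end, for the whole second after the job is handed in: The battery lies flat in the pocket, terminals within 4 mm of the charger head, within 6 mm of the rail and 0.12 rad of parallel to it, at rest (all of step 2 and linear speed of battery below 0.01 m/s); the robot touches nothing.
It fails at once if the battery is lifted (8 mm) or tipped (0.35 rad), or pushed off the tray (z of battery in the frame of tray above 0.018 m or angle between battery's own z axis and vertical above 0.35 rad or z of battery in the frame of tray below 0.004 m).
It fails at once if the battery comes near the pocket (terminals within 45 mm of the head) while more than 10 mm off the rail (y of battery in the frame of tray above 0.046 m and x of battery in the frame of tray below 0.022 m).
It fails at once if another thing is moved by more than 15 mm, or the knob is turned (distance of any of looper, phaser, slide, pick_holder, spanner from where it was at the start of the episode above 0.015 m or value of joint volume_knob above 0.2 rad).
It also fails if it takes over 45 s, if anything falls off the work surface, if the arm or the gripper's body presses on something with over 40 N, if the wrist force passes 120 N, or if a joint passes its speed limit or range.

### The arm

A 7-joint arm with a two-finger parallel gripper is mounted at the origin on the work surface. World frame = base frame: x ahead of the robot, y to its left, z up, the work surface at z = 0. Lengths are in mm, angles in rad, forces in N, time in s.
With the tool pointing down it reaches from about 400 to 850 mm from the base axis. Payload 10.4 kg.
Tool frame: the origin (TCP) lies on the mounting face of the last link; the fingertips stand 182 mm ahead of it and the grasp point (between the pads) lies 164 mm ahead of it (manip.finger_overhang is the distance from the TCP to the fingertips, in mm); z points along the fingers, y is the line along which they close (so a half turn about z gives the same grasp; the last joint's range is limited). The gripper opens to 87 mm and grips with 3 to 60 N. Pads are 19 mm wide; open, the fingers measure 117 mm over their backs; the gripper's body (75 mm by 190 mm) begins 51 mm behind the grasp point.
Start: joints at [1.294, 0.332, -0.065, 1.46, 0.022, 1.35, -0.088], TCP at [156.941, -604.981, 404.776] pointing down, gripper open.
Joint ranges: [-2.6, 2.6], [-0.5, 2.12], [-1.47, 1.34], [0.16, 2.42], [-1.27, 4.41], [0.06, 2.06], [-2.6, 2.6]. Speed limits (rad/s): [2.22, 2.22, 2.79, 2.79, 3.14, 3.14, 3.14].

### API

Orientations are given as a unit quaternion [x, y, z, w].
In Python, from rig import manip gives the robot as it stands.
- The arm moves only by the tool step_arm, never from a script. Its argument "increments" is one flat list of numbers, 5 for each row, row after row: the gripper's target within -1 to 1 (fully open at 1, half-way at 0, shut at -1), then the shift along the tool's x, y, z in cm, then the turn about the tool's z in rad. In form: [gripper, tx, ty, tz, turn, gripper, tx, ty, tz, turn, ...]. A call has 1 to 12 rows; each row is the pose to reach, as a shift and turn from the pose commanded when the call began, along the tool's axes at that moment; what a row does not reach only later rows make up. A row lasts 1/10 s, in which the tool goes at most 50 mm and 8.59 degrees, less where a joint would pass 70% of its speed; a pose out of reach is approached as far as the arm can. A call with a gripper value outside its range is refused whole. The fingers move at their own pace and stop on an object; the grip force is fixed at half the most. Time passes only in rows, so rows that repeat a pose let the fingers close. It gives the time, the measured TCP pose, the force, the opening and the grip force at its end, in the units of the state.
- manip.read_state(): the state, without advancing time (a new reading comes with each control period).
- manip.capture(name): name is "side" or "top"; returns a dict with "frame" (480x640x3 uint8, blue, green, red), "fx", "fy", "cx", "cy" (pixels), "pose" (4x4, takes a point from camera to world coordinates). Camera axes: x right, y down, z forward; pixel columns grow to the right and rows downward; lengths in mm; the calibration is good to about 2 mm. A picture is of the moment at which its call begins. There is no depth.
- manip.sign_off(): hands the job in; it is judged then, once.
The state is a dict: "time": time; "joints": joint angles; "qvel": joint speeds; "effort": joint torques, N m; "tcp_pos": TCP position; "tool_rot": TCP orientation; "wrist_force": force on the tool from outside, world axes, zero at the start; "moment": the same for the moment, N m; "opening": opening from 0.0 (shut) to 1.0 (fully open); "grasp_force": force on a finger pad.
Only numpy, scipy, OpenCV 4.12 (cv2) and the standard library are available. Lean on these libraries where they do the work, as an engineer would, in place of code of your own. Each camera call takes 0.05 s, during which the arm holds its last target. There are 200 camera calls.

## Working session

There is one attempt and no reset: what is moved stays moved. The work goes in short steps, Python scripts to look and compute and a tool call to move; the robot and the scene stay as the last step left them, time stands still between calls to the robot, and variables do not carry over. Pictures are saved under pics/ and viewed, at most 10 in all, crops included, and the job is handed in when it is done.

Besides the shell and the picture viewer there is one more tool, called after ">>>" as name(argument=value, ...) on one line, values as JSON. step_arm: Moves the arm, as the interface text tells. Its arguments: {"type":"object","properties":{"increments":{"type":"array","items":{"type":"number"}}},"required":["increments"]}

```bash
mkdir -p pics; ls; cat > h.py <<'E'
import numpy as np,cv2
from rig import manip
def cap(n,f=None):
    c=manip.capture(n)
    if f: cv2.imwrite('pics/'+f,c['frame'])
    return c
def ray(c,u,v,z):
    P=np.array(c['pose']);d=P[:3,:3]@[(u-c['cx'])/c['fx'],(v-c['cy'])/c['fy'],1];o=P[:3,3]
    return (o+d*(z-o[2])/d[2]).round(1)
def proj(c,p):
    P=np.array(c['pose']);q=P[:3,:3].T@(np.array(p,float)-P[:3,3])
    return np.array([c['fx']*q[0]/q[2]+c['cx'],c['fy']*q[1]/q[2]+c['cy']]).round(1)
E
python3 - <<'E'
from h import *
for n in('top','side'):
    c=cap(n,n+'0.png');print(n,c['fx'],c['cx'],c['cy'],np.round(c['pose'],3).tolist())
print(manip.read_state())
E
```

```text
pics
top 598.624204953729 315.05697409223905 238.387054496212 [[0.023, -0.984, 0.178, 229.874], [-1.0, -0.025, -0.013, 2.069], [0.017, -0.178, -0.984, 1345.05], [0.0, 0.0, 0.0, 1.0]]
side 463.15998813805203 317.7084414117544 237.02401738664716 [[-0.98, -0.14, 0.14, 308.483], [-0.198, 0.678, -0.708, 796.535], [0.004, -0.721, -0.693, 824.615], [0.0, 0.0, 0.0, 1.0]]
{'time': 0.1, 'joints': array([ 1.29438597,  0.33282784, -0.06469695,  1.46086629,  0.02160145,
        1.34986863, -0.0884766 ]), 'qvel': array([ 0.00086439, -0.00246642,  0.00220821, -0.00382891, -0.00016916,
        0.00060347, -0.00029838]), 'effort': array([ 2.48682751e-03, -6.24547505e+01,  2.56022561e-02, -3.90719390e+01,
       -6.12178724e-02,  3.67193122e-02,  2.61891091e-05]), 'tcp_pos': array([ 156.91158806, -604.86950833,  404.0170848 ]), 'tool_rot': array([ 9.91955591e-01,  1.26584749e-01, -1.09662387e-04, -6.27833981e-04]), 'wrist_force': array([0.52990969, 0.93246394, 0.68278819]), 'moment': array([0.00570733, 0.00824495, 0.02176034]), 'grasp_force': 0.0, 'opening': 1.0002098540994755}
```

View pics/top0.png

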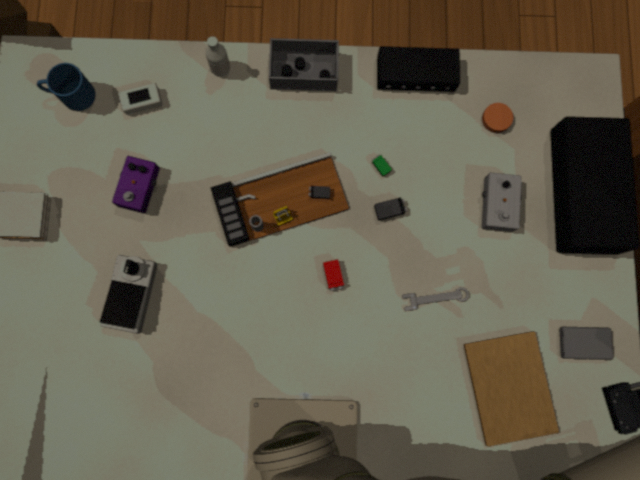

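View pics/side0.png

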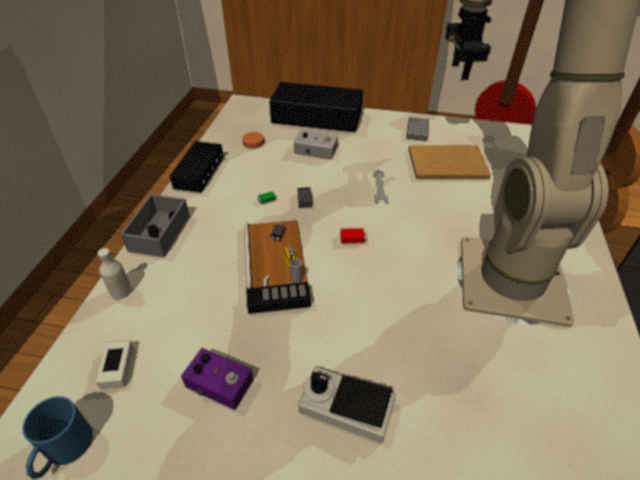

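The dark candidates in the top view are the battery on the tray (321,192) and a bigger block off the tray (390,209). The green (382,166) and red (333,275) ones are excluded. The tray one is smaller and matches the description. The head is at (230,213), the rail runs along the top edge from (237,182) to (333,158), the slide is at (256,222) and the pick holder at (283,215).

```bash
python3 - <<'E'
from h import *
t=cv2.imread('pics/top0.png')[145:255,200:360];s=cv2.imread('pics/side0.png')[215:315,235:320]
cv2.imwrite('pics/c1.png',cv2.convertScaleAbs(cv2.resize(t,(800,550),interpolation=cv2.INTER_CUBIC),alpha=1.6))
E
```

```text
(no output)
```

View pics/c1.png

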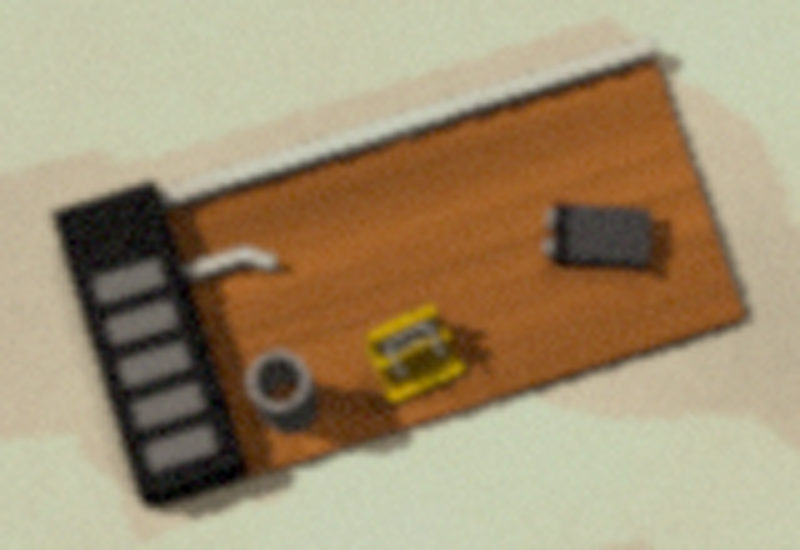

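```bash
cat > fit.py <<'E'
from h import *
from scipy.optimize import least_squares
def w(p,q): c,s=np.cos(p[2]),np.sin(p[2]);return [p[0]+c*q[0]-s*q[1],p[1]+s*q[0]+c*q[1],q[2]]
def un(u): return (np.array(u)+.5)/5-.5+[200,145]
def fit(c,obs,p0):
    f=lambda p:np.concatenate([proj(c,w(p,q))-un(u) for u,q in obs])
    r=least_squares(f,p0,diff_step=1e-2,x_scale=[100,100,.3]);return r.x,r.fun.reshape(-1,2)
E
python3 - <<'E'
from fit import *
c=cap('top')
o=ray(c,288,200,10);print(o)
for H in(34,44):
  obs=[((57,212),(53,167,H)),((153,185),(53,117,H)),((243,475),(-85,117,H)),((145,503),(-85,167,H)),((745,318),(-85,-120,10)),((652,42),(53,-120,22)),((662,60),(45,-120,22)),((180,200),(45,112,22))]
  p,r=fit(c,obs,[o[0],o[1],.25]);print(H,p,r.round(1).tolist())
b=[((655,209),(13,-22,27)),((652,268),(-13,-22,27)),((557,205),(13,22,27)),((560,265),(-13,22,27))]
bp,r=fit(c,b,[o[0],o[1]-50,0.]);print(bp,r.round(1).tolist())
d=bp[:2]-p[:2];C,S=np.cos(p[2]),np.sin(p[2]);print('bat in tray',C*d[0]+S*d[1],-S*d[0]+C*d[1],bp[2]-p[2])
E
```

```text
[559.8  48.3  10. ]
34 [5.82436148e+02 4.87622680e+01 3.36733058e-01] [[-1.0, 0.9], [1.1, -0.3], [0.9, -1.1], [-1.1, 0.1], [0.7, 1.0], [0.6, -0.5], [-0.3, -0.9], [-0.5, 0.7]]
44 [5.81548229e+02 4.83121117e+01 3.43655800e-01] [[-1.5, 0.6], [0.7, -0.7], [1.0, -1.2], [-1.1, 0.2], [1.0, 1.0], [0.6, -0.4], [-0.3, -0.8], [-0.4, 1.5]]
[576.22022021 -26.24492542   0.        ] [[0.0, 0.3], [0.4, -0.4], [0.3, 0.6], [-0.6, -0.3]]
bat in tray -30.137080874471597 -68.40245475596761 -0.3436558001343907
```

```bash
sed -i "s/\]+c\['cy'\]\]).round(1)/]+c['cy']])/" h.py; sed -i "s/diff_step=1e-2,//" fit.py
cat > tb.py <<'E'
from fit import *
def totray(p,bp):
    d=np.array(bp[:2])-p[:2];C,S=np.cos(p[2]),np.sin(p[2]);return np.array([C*d[0]+S*d[1],-S*d[0]+C*d[1]]).round(1)
E
python3 - <<'E'
from tb import *
c=cap('top');o=ray(c,288,200,10)
for H in(34,44):
  obs=[((57,212),(53,167,H)),((153,185),(53,117,H)),((243,475),(-85,117,H)),((145,503),(-85,167,H)),((745,318),(-85,-120,10)),((652,42),(53,-120,22)),((662,60),(45,-120,22)),((180,200),(45,112,22))]
  p,r=fit(c,obs,[o[0],o[1],.25]);print(H,p,r.round(1).tolist())
  b=[((655,209),(13,-22,27)),((652,268),(-13,-22,27)),((557,205),(13,22,27)),((560,265),(-13,22,27))]
  bp,r=fit(c,b,[o[0],o[1]-50,0.01]);print(bp,r.round(1).tolist(),totray(p,bp),bp[2]-p[2])
print(totray(p,ray(c,*un((280,378)),70)),totray(p,ray(c,*un((415,345)),50)))
E
```

```text
34 [5.82417335e+02 4.88652551e+01 3.35944509e-01] [[-1.0, 0.8], [1.1, -0.3], [0.8, -1.1], [-1.2, 0.1], [0.6, 1.1], [0.6, -0.5], [-0.3, -0.9], [-0.6, 0.7]]
[ 5.76401931e+02 -2.61247633e+01 -1.53765876e-03] [[-0.0, 0.3], [0.4, -0.4], [0.3, 0.5], [-0.6, -0.4]] [-30.4 -68.8] -0.3374821674882686
44 [5.81549192e+02 4.82840891e+01 3.42589027e-01] [[-1.5, 0.5], [0.7, -0.8], [1.0, -1.2], [-1.2, 0.1], [1.0, 1.1], [0.6, -0.4], [-0.3, -0.8], [-0.4, 1.4]]
[ 5.76401931e+02 -2.61247633e+01 -1.53765876e-03] [[-0.0, 0.3], [0.4, -0.4], [0.3, 0.5], [-0.6, -0.4]] [-29.8 -68.4] -0.34412668551575937
[-56.2  91.1] [-56.   30.2]
```

```bash
python3 - <<'E'
from tb import *
c=cap('top')
def L(a,b,z,n):
    A=ray(c,*un(a),z);B=ray(c,*un(b),z);d=B-A;print(n,A,B,np.hypot(*d[:2]).round(1),np.arctan2(d[1],d[0]).round(3))
L((655,60),(185,203),22,'rail inner (ang-pi/2)');L((648,40),(165,188),22,'rail outer')
L((243,475),(153,185),34,'head front');L((145,503),(57,212),34,'head back');L((745,318),(662,60),10,'end');L((745,318),(250,470),10,'front edge')
L((652,268),(560,265),27,'bat low');L((655,209),(557,205),27,'bat up');L((652,268),(655,209),27,'bat rear')
E
cat > seg.py <<'E'
E
python3 - <<'E'
import cv2
s=cv2.imread('pics/side0.png')[205:325,235:325]
cv2.imwrite('pics/c2.png',cv2.convertScaleAbs(cv2.resize(s,(450,600),interpolation=cv2.INTER_CUBIC),alpha=1.3))
E
```

```text
rail inner (ang-pi/2) [662.3 -47.1  22. ] [588.3 165.9  22. ] 225.5 1.905
rail outer [671.8 -43.7  22. ] [595.1 175.3  22. ] 232.0 1.908
head front [461.1 133.   34. ] [593.1 179.2  34. ] 139.9 0.337
head back [447.4 175.8  34. ] [579.3 221.8  34. ] 139.7 0.336
end [544.2 -90.9  10. ] [666.3 -50.8  10. ] 128.5 0.317
front edge [544.2 -90.9  10. ] [467.7 132.3  10. ] 235.9 1.901
bat low [562.3 -47.3  27. ] [562.6  -5.6  27. ] 41.7 1.564
bat up [590.  -48.1  27. ] [590.7  -3.5  27. ] 44.6 1.555
bat rear [562.3 -47.3  27. ] [590.  -48.1  27. ] 27.7 -0.029
```

View pics/c2.png

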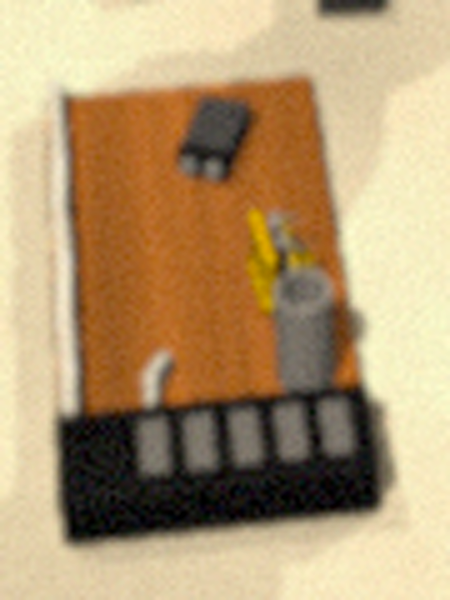

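The side view agrees: battery upper left on the tray, terminals towards the head, slide and pick holder on the far side from the rail. The tray fit is consistent, with angle 0.336 and edges within about 2 mm. I'll push with the side faces of the slightly opened fingers, tool x = tray x.

```bash
cat > go.py <<'E'
import sys
from h import *
from scipy.spatial.transform import Rotation as R
T=np.array([581.5,48.6,0]);th=.336
def show(*tgt):
    s=manip.read_state();r=R.from_quat(s['tool_rot']);p=s['tcp_pos']
    M=R.from_euler('z',th).as_matrix()
    print('t',s['time'],'tip in tray',(M.T@(p-T)-[0,0,182]).round(1),'turn err',np.round(np.arctan2(*r.as_matrix()[1::-1,0])-th,3),'F',s['wrist_force'].round(1),'open',s['opening'])
    for q in tgt:
        g=T+M@np.array(q,float)+[0,0,182]
        print(q,'shift cm',(r.inv().apply(g-p)/10).round(2))
if __name__=='__main__': show(*eval('['+','.join(sys.argv[1:])+']'))
E
python3 go.py '(-70,-72,110)'
```

```text
t 0.25 tip in tray [-616.3 -477.   222.4] turn err -0.082 F [-0.   0.9  0.1] open 1.0020786707052036
(-70, -72, 110) shift cm [ 51.12 -44.84  11.27]
```

>>> step_arm(increments=[-0.63, 51.1, -44.8, 11.2, -0.082, -0.63, 51.1, -44.8, 11.2, -0.082, -0.63, 51.1, -44.8, 11.2, -0.082, -0.63, 51.1, -44.8, 11.2, -0.082, -0.63, 51.1, -44.8, 11.2, -0.082, -0.63, 51.1, -44.8, 11.2, -0.082, -0.63, 51.1, -44.8, 11.2, -0.082, -0.63, 51.1, -44.8, 11.2, -0.082, -0.63, 51.1, -44.8, 11.2, -0.082, -0.63, 51.1, -44.8, 11.2, -0.082, -0.63, 51.1, -44.8, 11.2, -0.082, -0.63, 51.1, -44.8, 11.2, -0.082])

```text
time: 1.45
tcp_pos: [490.6, -113.7, 307.1]
tool_rot: [0.986, 0.167, 0.0, 0.0]
wrist_force: [1.5, -0.6, 0.7]
opening: 0.188
grasp_force: 0.0
```

```bash
python3 go.py '(-70,-72,110)'
```

```text
t 1.45 tip in tray [-139.4 -123.3  125.1] turn err -0.001 F [ 1.5 -0.6  0.7] open 0.1880405774898727
(-70, -72, 110) shift cm [ 6.93 -5.13  1.51]
```

>>> step_arm(increments=[-0.63, 6.7, -5.0, 1.4, 0, -0.63, 6.7, -5.0, 1.4, 0, -0.63, 6.7, -5.0, 1.4, 0, -0.63, 6.7, -5.0, 1.4, 0])

```text
time: 1.85
tcp_pos: [536.7, -45.7, 292.8]
tool_rot: [0.986, 0.168, -0.0, -0.0]
wrist_force: [-0.5, -0.4, -1.3]
opening: 0.183
grasp_force: 0.0
```

```bash
python3 go.py '(-70,-72,14)'; python3 - <<'E'
from h import *
t=cap('top')['frame'][145:255,200:360];s=cap('side')['frame'][195:325,215:325]
a=cv2.resize(t,(640,440),interpolation=cv2.INTER_CUBIC);cv2.imwrite('pics/d1.png',cv2.convertScaleAbs(cv2.resize(s,(500,590),interpolation=cv2.INTER_CUBIC),alpha=1.3))
E
```

```text
t 1.85 tip in tray [-73.4 -74.2 110.8] turn err 0.001 F [-0.5 -0.4 -1.3] open 0.18342077209489432
(-70, -72, 14) shift cm [ 0.34 -0.22  9.68]
```

View pics/d1.png

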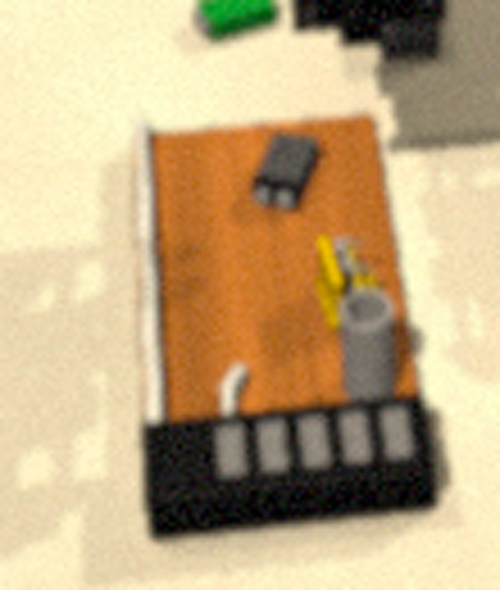

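The battery hasn't moved and the gripper is above it, beside the tray edge. Descending next.

>>> step_arm(increments=[-0.63, 0.2, -0.2, 4.8, 0, -0.63, 0.2, -0.2, 8, 0, -0.63, 0.2, -0.2, 9.5, 0, -0.63, 0.2, -0.2, 9.5, 0, -0.63, 0.2, -0.2, 9.5, 0])

```text
time: 2.45
tcp_pos: [538.3, -44.2, 199.5]
tool_rot: [0.986, 0.167, 0.001, 0.0]
wrist_force: [0.6, 0.2, -0.1]
opening: 0.187
grasp_force: 0.0
```

```bash
python3 go.py '(-30,-72,14)' '(9,-72,14)'; python3 - <<'E'
from h import *
s=cap('side')['frame'][175:325,205:325]
cv2.imwrite('pics/d2.png',cv2.convertScaleAbs(cv2.resize(s,(480,600),interpolation=cv2.INTER_CUBIC),alpha=1.3))
E
```

```text
t 2.45 tip in tray [-71.4 -73.4  17.5] turn err -0.001 F [ 0.6  0.2 -0.1] open 0.1870794233758381
(-30, -72, 14) shift cm [ 4.13 -0.14  0.35]
(9, -72, 14) shift cm [ 8.03 -0.15  0.36]
```

View pics/d2.png

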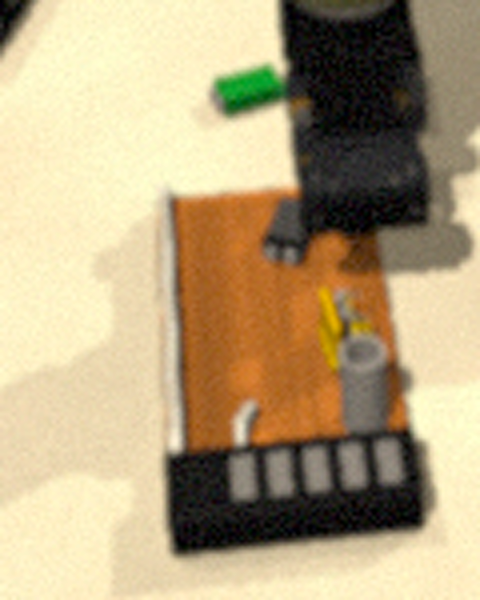

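>>> step_arm(increments=[-0.63, 0.8, -0.1, 0.3, 0, -0.63, 1.4, -0.1, 0.3, 0, -0.63, 2.0, -0.1, 0.3, 0, -0.63, 2.5, -0.1, 0.3, 0, -0.63, 3.0, -0.1, 0.3, 0, -0.63, 3.5, -0.1, 0.3, 0, -0.63, 4.0, -0.1, 0.3, 0, -0.63, 4.5, -0.1, 0.3, 0, -0.63, 5.0, -0.1, 0.3, 0, -0.63, 5.5, -0.1, 0.3, 0, -0.63, 6.0, -0.1, 0.3, 0, -0.63, 6.5, -0.1, 0.3, 0])

```text
time: 3.7
tcp_pos: [599.3, -21.1, 195.1]
tool_rot: [0.986, 0.167, -0.0, 0.0]
wrist_force: [0.0, -0.3, -0.6]
opening: 0.186
grasp_force: 0.1
```

```bash
python3 go.py '(9,-72,14)'; python3 - <<'E'
from h import *
s=cap('side')['frame'][175:325,205:325]
cv2.imwrite('pics/d3.png',cv2.convertScaleAbs(cv2.resize(s,(480,600),interpolation=cv2.INTER_CUBIC),alpha=1.6))
E
```

```text
t 3.7 tip in tray [ -6.2 -71.7  13.1] turn err -0.0 F [ 0.  -0.3 -0.6] open 0.18591894491778496
(9, -72, 14) shift cm [ 1.52  0.03 -0.09]
```

View pics/d3.png

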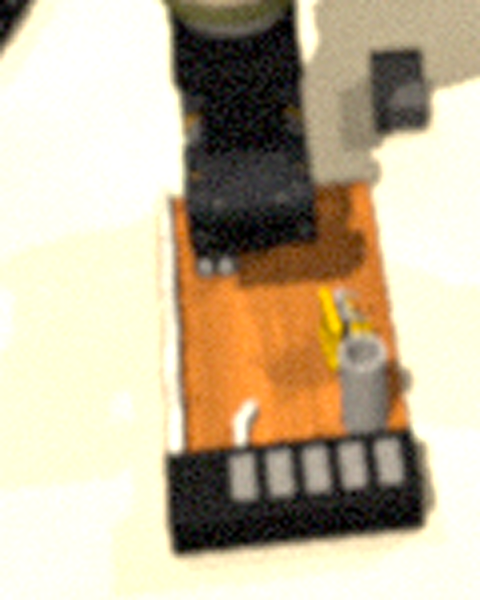

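Studs are at (203,267) and (226,265), level with each other, so the battery looks squared up. The rail is about 15 mm further.

>>> step_arm(increments=[-0.63, 0.5, 0, 0, 0, -0.63, 0.9, 0, 0, 0, -0.63, 1.2, 0, 0, 0, -0.63, 1.4, 0, 0, 0, -0.63, 1.5, 0, 0, 0, -0.63, 1.5, 0, 0, 0])

```text
time: 4.35
tcp_pos: [612.8, -16.9, 195.1]
tool_rot: [0.986, 0.167, -0.001, 0.0]
wrist_force: [-3.6, -3.0, 3.2]
opening: 0.185
grasp_force: 2.2
```

```bash
python3 go.py '(9,-72,14)'
```

```text
t 4.35 tip in tray [  8.  -72.1  13.1] turn err -0.001 F [-3.6 -3.   3.2] open 0.18533145836123796
(9, -72, 14) shift cm [ 0.1  -0.01 -0.09]
```

>>> step_arm(increments=[-0.63, 0.2, 0, 0, 0, -0.63, 0.3, 0, 0, 0, -0.63, 0.3, 0, 0, 0])

```text
time: 4.65
tcp_pos: [614.4, -16.9, 194.8]
tool_rot: [0.986, 0.167, -0.003, 0.001]
wrist_force: [-13.7, -6.4, 9.8]
opening: 0.184
grasp_force: 7.7
```

```bash
python3 go.py; python3 - <<'E'
from h import *
c=cap('top')
cv2.imwrite('pics/d4.png',cv2.convertScaleAbs(cv2.resize(c['frame'][145:255,200:360],(800,550),interpolation=cv2.INTER_CUBIC),alpha=1.6))
E
```

```text
t 4.65 tip in tray [  9.5 -72.7  12.8] turn err -0.001 F [-13.7  -6.4   9.8] open 0.184494020707738
```

>>> step_arm(increments=[-0.63, -0.5, 0, 0, 0, -0.63, -1.5, 0, -0.2, 0, -0.63, -3.5, 0, -0.3, 0, -0.63, -3.5, 0, -0.3, 0, -1, -3.5, 2.0, -0.3, 0, -1, -3.5, 5.2, -0.3, 0, -1, -3.5, 5.2, -0.3, 0, -1, -3.5, 5.2, -0.3, 0])

```text
time: 5.5
tcp_pos: [600.2, -76.4, 198.2]
tool_rot: [0.986, 0.166, 0.0, -0.0]
wrist_force: [-0.5, 0.5, 1.0]
opening: 0.015
grasp_force: 0.0
```

```bash
python3 go.py '(31,-125,14)'; python3 - <<'E'
from h import *
a=cap('top')['frame'][145:255,200:360];b=cap('side')['frame'][195:305,205:325]
i=np.hstack([cv2.resize(a,(420,289),interpolation=cv2.INTER_CUBIC),cv2.resize(b,(370,339),interpolation=cv2.INTER_CUBIC)[:289]])
b=cv2.resize(b,(654,600),interpolation=cv2.INTER_CUBIC)
cv2.imwrite('pics/d5.png',cv2.convertScaleAbs(b,alpha=1.5))
E
```

```text
t 5.5 tip in tray [ -23.6 -124.2   16.2] turn err -0.002 F [-0.5  0.5  1. ] open 0.01500377639837838
(31, -125, 14) shift cm [5.46 0.07 0.23]
```

View pics/d5.png

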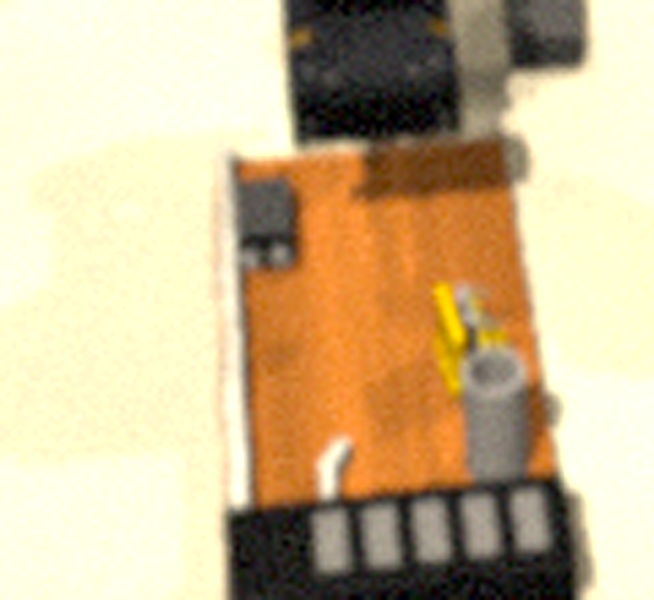

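The battery lies flat along the rail: case from about (268,180) at the rear to (268,240) at the cap, studs at (248,257) and (283,255).

```bash
python3 - <<'E'
from h import *
from tb import totray
c=cap('side')
for u in((268,180),(268,246),(291,182)):
    print(totray(np.array([581.5,48.6,.336]),ray(c,205+u[0]/5.45,195+u[1]/5.45,27)))
E
```

```text
[ 27.8 -80.3]
[ 29.5 -36. ]
[ 17.3 -77.4]
```

>>> step_arm(increments=[-1, 2.5, 0, 0.2, 0, -1, 5.0, 0, 0.2, 0, -1, 5.4, 0, 0.2, 0, -1, 5.4, 0, 0.2, 0, -1, 5.4, 0, 0.2, 0])

```text
time: 6.15
tcp_pos: [650.3, -58.0, 195.9]
tool_rot: [0.986, 0.167, -0.0, 0.0]
wrist_force: [-1.1, -0.4, 0.1]
opening: 0.005
grasp_force: 0.0
```

```bash
python3 go.py '(31,-50,14)' '(31,54,14)'
```

```text
t 6.15 tip in tray [  29.8 -123.4   13.9] turn err 0.0 F [-1.1 -0.4  0.1] open 0.0053549056511510455
(31, -50, 14) shift cm [ 0.12 -7.34 -0.01]
(31, 54, 14) shift cm [  0.13 -17.74  -0.  ]
```

>>> step_arm(increments=[-1, 0.1, -1.2, 0, 0, -1, 0.1, -2.0, 0, 0, -1, 0.1, -2.6, 0, 0, -1, 0.1, -3.2, 0, 0, -1, 0.1, -3.8, 0, 0, -1, 0.1, -4.4, 0, 0, -1, 0.1, -5.1, 0, 0, -1, 0.1, -5.8, 0, 0, -1, 0.1, -6.5, 0, 0, -1, 0.1, -7.2, 0, 0, -1, 0.1, -7.9, 0, 0, -1, 0.1, -8.6, 0, 0])

```text
time: 7.35
tcp_pos: [623.4, 24.0, 196.2]
tool_rot: [0.986, 0.167, -0.0, 0.0]
wrist_force: [-0.6, 0.3, 0.7]
opening: 0.002
grasp_force: 0.1
```

```bash
python3 go.py '(31,20,14)' '(31,54,14)'; python3 - <<'E'
from h import *
b=cap('side')['frame'][195:305,205:325]
cv2.imwrite('pics/d6.png',cv2.convertScaleAbs(cv2.resize(b,(654,600),interpolation=cv2.INTER_CUBIC),alpha=1.7))
E
```

```text
t 7.35 tip in tray [ 31.4 -37.   14.2] turn err -0.0 F [-0.6  0.3  0.7] open 0.002046539905072174
(31, 20, 14) shift cm [-0.04 -5.7   0.02]
(31, 54, 14) shift cm [-0.04 -9.1   0.02]
```

View pics/d6.png

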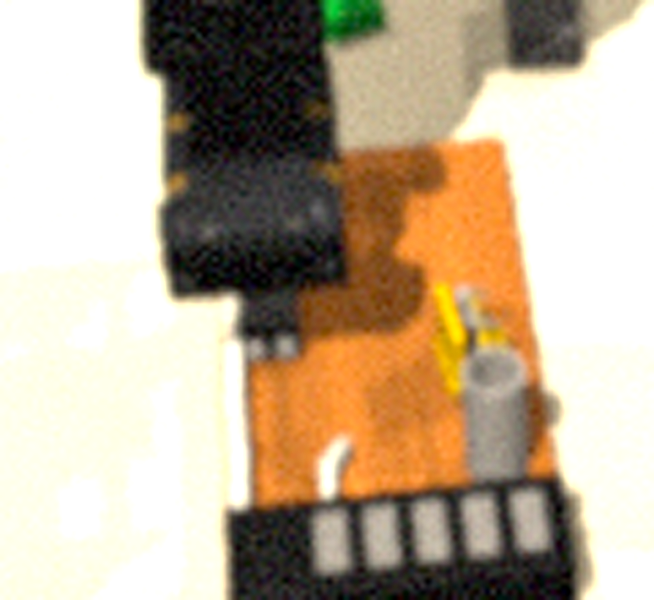

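The battery is still parallel to the rail, studs at (257,347) and (286,343). Pushing on.

>>> step_arm(increments=[-1, 0, -0.6, 0, 0, -1, 0, -1.3, 0, 0, -1, 0, -2.0, 0, 0, -1, 0, -2.7, 0, 0, -1, 0, -3.4, 0, 0, -1, 0, -4.1, 0, 0, -1, 0, -4.8, 0, 0, -1, 0, -5.5, 0, 0, -1, 0, -6.2, 0, 0, -1, 0, -6.8, 0, 0, -1, 0, -7.3, 0, 0, -1, 0, -7.7, 0, 0])

```text
time: 8.6
tcp_pos: [598.1, 96.5, 196.2]
tool_rot: [0.986, 0.167, 0.0, 0.0]
wrist_force: [0.2, -0.0, 0.5]
opening: 0.002
grasp_force: 0.2
```

>>> step_arm(increments=[-1, 0, -0.3, 0, 0, -1, 0, -0.6, 0, 0, -1, 0, -0.8, 0, 0, -1, 0, -0.8, 0, 0])

```text
time: 9.0
tcp_pos: [595.5, 103.9, 196.2]
tool_rot: [0.986, 0.167, 0.0, -0.0]
wrist_force: [0.3, -0.5, -0.5]
opening: 0.001
grasp_force: 0.0
```

```bash
python3 go.py '(31,54,14)'
```

```text
t 9.0 tip in tray [31.4 47.6 14.2] turn err 0.0 F [ 0.3 -0.5 -0.5] open 0.0009656662859777419
(31, 54, 14) shift cm [-0.04 -0.64  0.02]
```

No contact with the head yet, so I'll creep until the force rises.

>>> step_arm(increments=[-1, 0, -0.2, 0, 0, -1, 0, -0.4, 0, 0, -1, 0, -0.6, 0, 0, -1, 0, -0.6, 0, 0])

```text
time: 9.4
tcp_pos: [593.4, 109.7, 196.2]
tool_rot: [0.986, 0.167, -0.0, -0.0]
wrist_force: [-0.6, -0.1, 0.4]
opening: 0.006
grasp_force: 0.0
```

```bash
python3 go.py
```

```text
t 9.4 tip in tray [31.4 53.8 14.2] turn err 0.0 F [-0.6 -0.1  0.4] open 0.005579622733015412
```

>>> step_arm(increments=[-1, 0, -0.2, 0, 0, -1, 0, -0.3, 0, 0, -1, 0, -0.4, 0, 0, -1, 0, -0.4, 0, 0])

```text
time: 9.8
tcp_pos: [592.2, 113.3, 196.2]
tool_rot: [0.986, 0.167, 0.0, -0.0]
wrist_force: [-1.0, -0.1, 0.2]
opening: 0.004
grasp_force: 0.0
```

```bash
python3 go.py; python3 - <<'E'
from h import *
b=cap('side')['frame'][195:305,205:325]
cv2.imwrite('pics/d7.png',cv2.convertScaleAbs(cv2.resize(b,(654,600),interpolation=cv2.INTER_CUBIC),alpha=1.7))
E
```

```text
t 9.8 tip in tray [31.4 57.5 14.2] turn err 0.0 F [-1.  -0.1  0.2] open 0.003943723357891523
```

>>> step_arm(increments=[-1, 0, -0.2, 0, 0, -1, 0, -0.3, 0, 0, -1, 0, -0.3, 0, 0])

```text
time: 10.15
tcp_pos: [591.2, 115.9, 196.1]
tool_rot: [0.986, 0.167, -0.0, 0.0]
wrist_force: [0.1, -1.3, 0.4]
opening: 0.004
grasp_force: 0.3
```

```bash
python3 go.py
```

```text
t 10.15 tip in tray [31.4 60.3 14.1] turn err -0.0 F [ 0.1 -1.3  0.4] open 0.0038183156509104567
```

>>> step_arm(increments=[-1, 0, -0.1, 0, 0, -1, 0, -0.2, 0, 0, -1, 0, -0.2, 0, 0])

```text
time: 10.45
tcp_pos: [591.1, 116.3, 196.2]
tool_rot: [0.986, 0.166, 0.0, 0.001]
wrist_force: [1.4, -5.8, 0.6]
opening: 0.007
grasp_force: 3.0
```

```bash
python3 go.py
```

```text
t 10.45 tip in tray [31.4 60.8 14.2] turn err -0.002 F [ 1.4 -5.8  0.6] open 0.006648013133115027
```

Force has risen with almost no motion. One slightly firmer press, then retreat.

>>> step_arm(increments=[-1, 0, -0.2, 0, 0, -1, 0, -0.2, 0, 0, -1, 0, -0.2, 0, 0])

```text
time: 10.75
tcp_pos: [590.9, 116.7, 196.2]
tool_rot: [0.986, 0.166, 0.0, 0.002]
wrist_force: [3.1, -10.8, 1.3]
opening: 0.005
grasp_force: 5.4
```

>>> step_arm(increments=[-1, 0, 0.5, 0, 0, -1, 0, 2, 0, 0, -1, 0, 5, -1, 0, -1, 0, 8, -5, 0, -1, 0, 12, -10, 0, -1, 0, 17, -15, 0, -1, 0, 20, -15, 0, -1, 0, 20, -15, 0, -1, 0, 20, -15, 0])

```text
time: 11.65
tcp_pos: [656.2, -72.1, 346.6]
tool_rot: [0.986, 0.165, 0.001, 0.0]
wrist_force: [-0.7, 0.9, -0.8]
opening: 0.005
grasp_force: 0.0
```

```bash
python3 go.py; python3 - <<'E'
from h import *
a=cap('top')['frame'][165:245,200:310];b=cap('side')['frame'][225:315,235:325]
i=np.hstack([cv2.resize(a,(412,300),interpolation=cv2.INTER_CUBIC),cv2.resize(b,(300,300),interpolation=cv2.INTER_CUBIC)])
cv2.imwrite('pics/d8.png',cv2.convertScaleAbs(i,alpha=1.5))
E
```

```text
t 11.65 tip in tray [  30.8 -138.6  164.6] turn err -0.004 F [-0.7  0.9 -0.8] open 0.005496941922232358
```

View pics/d8.png

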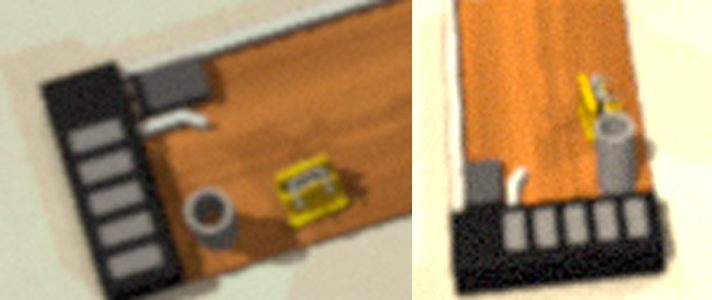

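The battery sits in the pocket against the rail and up to the head, with its rear edge at about (209,78) in the left panel. The slide and pick holder are unmoved. I'll check the rear edge numerically.

```bash
python3 - <<'E'
from h import *
from tb import totray
c=cap('top')
for u in((206,60),(211,96),(140,72)):
    print(totray(np.array([581.5,48.6,.336]),ray(c,200+u[0]/3.745,165+u[1]/3.75,27)))
f=c['frame'][165:245,200:310].astype(int).sum(2)
# rear edge profile along the battery centre line (tray x=30, z=27)
p=np.array([581.5,48.6]);C,S=np.cos(.336),np.sin(.336)
for x in (26,32,38): print(x,[(y,int(cv2.getRectSubPix(c['frame'],(1,1),tuple(map(float,proj(c,[p[0]+C*x-S*y,p[1]+S*x+C*y,27])))).sum())) for y in range(58,122,2)])
E
```

```text
[40.4 65.7]
[18.  69.4]
[ 45.4 106. ]
26 [(58, 183), (60, 165), (62, 138), (64, 121), (66, 121), (68, 120), (70, 136), (72, 151), (74, 160), (76, 162), (78, 160), (80, 157), (82, 154), (84, 157), (86, 155), (88, 159), (90, 160), (92, 153), (94, 152), (96, 163), (98, 163), (100, 162), (102, 159), (104, 150), (106, 134), (108, 100), (110, 72), (112, 88), (114, 111), (116, 118), (118, 100), (120, 67)]
32 [(58, 187), (60, 160), (62, 126), (64, 115), (66, 122), (68, 123), (70, 139), (72, 152), (74, 160), (76, 167), (78, 164), (80, 162), (82, 158), (84, 160), (86, 160), (88, 160), (90, 160), (92, 152), (94, 157), (96, 161), (98, 162), (100, 161), (102, 157), (104, 155), (106, 139), (108, 102), (110, 78), (112, 73), (114, 84), (116, 81), (118, 70), (120, 56)]
38 [(58, 194), (60, 174), (62, 147), (64, 125), (66, 118), (68, 125), (70, 136), (72, 146), (74, 155), (76, 159), (78, 155), (80, 160), (82, 165), (84, 163), (86, 159), (88, 159), (90, 166), (92, 164), (94, 163), (96, 163), (98, 157), (100, 153), (102, 161), (104, 153), (106, 135), (108, 101), (110, 79), (112, 93), (114, 119), (116, 128), (118, 100), (120, 66)]
```

The rear edge is at y ≈ 70 and square across the battery. The stud highlights at y ≈ 116 meet the head's edge, so it is seated.

```bash
python3 -c "
from rig import manip
print(manip.sign_off())"
```

```text
the job is handed in; nothing more can be done
None
```

I pushed the battery flat along the rail and then into the corner pocket until it stopped against the charger head, backed the hand away, and handed the job in; no verdict came back, but the last pictures show it seated and square, with the slide and pick holder unmoved.

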